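# Stand the round-bottomed flasks on their cork rings

### The arm

A 7-joint arm with a two-finger parallel gripper is mounted at the origin on a cart in front of the work surface, level with it; the furniture and walls round the work are solid. World frame = base frame: x ahead of the robot, y to its left, z up, the work surface at z = 0. Lengths are in mm, angles in rad, forces in N, time in s.
With the tool pointing down it reaches from about 425 to 825 mm from the base axis. Payload 3.6 kg.
Tool frame: the origin (TCP) lies between the finger pads; the fingertips stand 8 mm ahead of it and the grasp point (between the pads) lies 11 mm behind it; z points along the fingers, y is the line along which they close (so a half turn about z gives the same grasp; the last joint's range is limited). The gripper opens to 85 mm and grips with 20 to 120 N. Pads are 22 mm wide; open, the fingers measure 114 mm over their backs; the gripper's body (76 mm by 85 mm) begins 54 mm behind the grasp point. The pads swing forward as they close: fully open they stand 13 mm farther back than shut.
Start: joints at [1.202, 0.615, -0.013, 1.423, 0.008, 1.103, -0.04], TCP at [218.492, -612.148, 239.297] pointing down, gripper open.
Joint ranges: [-3.12, 3.12], [-0.3, 2.06], [-1.34, 1.32], [0.26, 2.42], [-1.36, 4.5], [0.01, 1.98], [-2.84, 2.84]. Speed limits (rad/s): [2.79, 2.79, 3.14, 3.14, 3.14, 3.14, 3.14].

### API

Orientations are given as a unit quaternion [x, y, z, w].
In Python, from rig import status, vision, close_job gives the robot as it stands.
- The arm moves only by the tool drive_tool, never from a script. Its argument "rows" is a list of rows, each a list of 3 entries, a list of its own where there are three numbers: the turn, a rotation vector about the tool's x, y, z in rad, then the shift along the tool's x, y, z in m, then the finger opening in m, from 0 to 0.0854. A call has 1 to 5 rows; each row is the pose to reach, as a shift and turn from the pose commanded when the call began, along the tool's axes at that moment; what a row does not reach only later rows make up. A row lasts 1/12 s, in which the tool goes at most 41.7 mm and 7.16 degrees, less where a joint would pass 70% of its speed; a pose out of reach is approached as far as the arm can. A call with a gripper value outside its range is refused whole. The fingers move at their own pace and stop on an object; "squeeze" is the grip in N (left out, the last holds). Time passes only in rows, so rows that repeat a pose let the fingers close. It gives the time, the measured TCP pose, the force, the opening and the grip force at its end, in the units of the state.
- status.state(): the state, without advancing time (a new reading comes with each control period).
- vision.capture(name): name is "side" or "top" or "wrist"; returns a dict with "image" (480x640x3 uint8, red, green, blue), "depth" (480x640 float32, mm along the optical axis (not along the pixel's ray), 0 where there is no reading), "K" (3x3 intrinsics, pixels), "xyz" and "orientation" of the camera in the world; the wrist camera has in their place "hand_eye" (4x4, takes a point from camera to tool coordinates, whose origin is the TCP and whose axes are the flange's). Camera axes: x right, y down, z forward; pixel columns grow to the right and rows downward; lengths in mm; the calibration is good to about 2 mm. A picture is of the moment at which its call begins: read the wrist's pose just before it.
- close_job(): hands the job in; it is judged then, once.
The state is a dict: "t": time; "q": joint angles; "qd": joint speeds; "tau": joint torques, N m; "position": TCP position; "orientation": TCP orientation; "ft_force": force on the tool from outside, world axes, zero at the start; "ft_torque": the same for the moment, N m; "grip_width": opening from 0.0 (shut) to 1.0 (fully open); "gripper_force": force on a finger pad.
Only numpy, scipy, OpenCV 4.12 (cv2) and the standard library are available. Lean on these libraries where they do the work, as an engineer would, in place of code of your own. Each camera call takes 0.05 s, during which the arm holds its last target. There are 200 camera calls.

### The job

The washed round-bottomed flasks are still in the white draining rack. Set each one down gently, upright, in the cork ring on the bench that is made for its size, so that its ball nests in the ring (a slight lean does no harm): the largest flask on the largest ring, and so on down to the smallest. Do not tip a flask over, and leave the measuring cylinder and the white plastic bottle behind the rack where they are.

Things in the scene. Friction and masses are not known exactly. Their poses are not given: they have to be found in the camera images.
- flask_25: The smallest of four amber round-bottomed flasks: ball 42 mm across, straight neck 17 mm across to grip from above, rim 82 mm above the underside. Origin: lowest point of the ball, z up along the neck. Starts in one of four equal 35 mm holes, 80 mm apart in a row, of a fixed white rack (top 85 mm above the table). Seated in its own cork ring its origin is 17 mm above the ring's origin.
- flask_50: The second smallest of four amber round-bottomed flasks: ball 51 mm across, straight neck 22 mm across to grip from above, rim 94 mm above the underside. Origin: lowest point of the ball, z up along the neck. Starts in one of four equal 35 mm holes, 80 mm apart in a row, of a fixed white rack (top 85 mm above the table). Seated in its own cork ring its origin is 17 mm above the ring's origin.
- flask_100: The second largest of four amber round-bottomed flasks: ball 64 mm across, straight neck 28 mm across to grip from above, rim 110 mm above the underside. Origin: lowest point of the ball, z up along the neck. Starts in one of four equal 35 mm holes, 80 mm apart in a row, of a fixed white rack (top 85 mm above the table). Seated in its own cork ring its origin is 17 mm above the ring's origin.
- flask_250: The largest of four amber round-bottomed flasks: ball 85 mm across, straight neck 34 mm across to grip from above, rim 142 mm above the underside. Origin: lowest point of the ball, z up along the neck. Starts in one of four equal 35 mm holes, 80 mm apart in a row, of a fixed white rack (top 85 mm above the table). Seated in its own cork ring its origin is 18 mm above the ring's origin.
- ring_25: Loose light cork ring, 58 mm outside, 27 mm hole, 22 mm high, lying flat on the table: the smallest of four rings, for the 42 mm ball. Origin at the centre of its underside, z up. A fixed pipette stand, 141 mm tall, stands just behind the rings.
- ring_50: Loose light cork ring, 70 mm outside, 35 mm hole, 24 mm high, lying flat on the table: the second smallest of four rings, for the 51 mm ball. Origin at the centre of its underside, z up. A fixed pipette stand, 141 mm tall, stands just behind the rings.
- ring_100: Loose light cork ring, 80 mm outside, 44 mm hole, 26 mm high, lying flat on the table: the second largest of four rings, for the 64 mm ball. Origin at the centre of its underside, z up. A fixed pipette stand, 141 mm tall, stands just behind the rings.
- ring_250: Loose light cork ring, 96 mm outside, 60 mm hole, 30 mm high, lying flat on the table: the largest of four rings, for the 85 mm ball. Origin at the centre of its underside, z up. A fixed pipette stand, 141 mm tall, stands just behind the rings.
- cylinder: Bystander: slim clear glass measuring cylinder on a hexagonal foot, 255 mm tall, 78 mm across the foot, standing loose to the left of the rack; origin at the centre of its underside. To be left alone. Beyond it the arm of a magnifier lamp crosses about 0.33 m above the table, some 0.18 m to the left of the rack.
- water_bottle: Bystander: white plastic reagent bottle with a screw cap, 60 mm across, 151 mm tall, standing loose behind the work; origin at the centre of its underside. To be left alone.
Not all that is in view belongs to the job. Leave any green look-alike of the flask_25 alone.

How it is judged:
By the outcome, as a careful person would: the job done as asked, in the order asked, and still so for the second after the job is handed in, with the robot touching nothing.
It also fails if it takes over 112 s, if anything falls off the work surface, if the arm or the gripper's body presses on something with over 40 N, if the wrist force passes 120 N, or if a joint passes its speed limit or range.

## Working session

There is one attempt and no reset: what is moved stays moved. The work goes in short steps, Python scripts to look and compute and a tool call to move; the robot and the scene stay as the last step left them, time stands still between calls to the robot, and variables do not carry over. Pictures are saved under pics/ and viewed, at most 14 in all, crops included, and the job is handed in when it is done.

Besides the shell and the picture viewer there is one more tool, called after ">>>" by a JSON object that holds its "op" and its "data", one argument or row to a line. drive_tool: Moves the arm, as the interface text tells. Its arguments: {"type":"object","properties":{"rows":{"type":"array"},"squeeze":{"type":"number"}},"required":["rows"]}

```bash
mkdir -p pics
cat > h.py <<'E'
import numpy as np, cv2
from scipy.spatial.transform import Rotation as R
from rig import status, vision
def cam(n):
    s=status.state(); c=vision.capture(n); K=np.array(c["K"])
    if "hand_eye" in c:
        T=np.eye(4);T[:3,:3]=R.from_quat(s["orientation"]).as_matrix();T[:3,3]=s["position"]
        T=T@np.array(c["hand_eye"])
    else:
        T=np.eye(4);T[:3,:3]=R.from_quat(c["orientation"]).as_matrix();T[:3,3]=c["xyz"]
    return c["image"],c["depth"],K,T
def cloud(d,K,T):
    v,u=np.mgrid[:480,:640]
    p=np.stack([(u-K[0,2])/K[0,0]*d,(v-K[1,2])/K[1,1]*d,d],-1)
    return p@T[:3,:3].T+T[:3,3]
def ray(u,v,z,K,T):
    r=T[:3,:3]@np.array([(u-K[0,2])/K[0,0],(v-K[1,2])/K[1,1],1.]); o=T[:3,3]
    return o+r*(z-o[2])/r[2]
E
python3 - <<'E'
from h import *
for n in ("top","side"):
    i,d,K,T=cam(n); np.savez(n,i=i,d=d,K=K,T=T); cv2.imwrite(f"pics/{n}1.png",i[...,::-1]); print(T.round(2),K)
print(status.state())
E
```

```text
[[ 1.0000e-02 -9.9000e-01  1.7000e-01  4.7517e+02]
 [-1.0000e+00 -0.0000e+00  2.0000e-02 -3.9570e+01]
 [-2.0000e-02 -1.7000e-01 -9.9000e-01  9.3437e+02]
 [ 0.0000e+00  0.0000e+00  0.0000e+00  1.0000e+00]] [[520.17124206   0.         321.99652653]
 [  0.         520.17124206 238.75465141]
 [  0.           0.           1.        ]]
[[-2.40000e-01  7.60000e-01 -6.00000e-01  1.32626e+03]
 [ 9.70000e-01  1.90000e-01 -1.50000e-01  1.33820e+02]
 [ 1.00000e-02 -6.20000e-01 -7.90000e-01  1.00306e+03]
 [ 0.00000e+00  0.00000e+00  0.00000e+00  1.00000e+00]] [[549.43395695   0.         316.09444661]
 [  0.         549.43395695 232.26729747]
 [  0.           0.           1.        ]]
{'t': 0.1, 'q': array([ 1.20148724,  0.61584536, -0.01261433,  1.42473853,  0.00807524,
        1.10343252, -0.04037611]), 'qd': array([ 0.000918  , -0.00106914, -0.00030186, -0.00476931,  0.0012422 ,
        0.00128793,  0.00151778]), 'tau': array([ 1.92082531e-03, -4.70379138e+01,  2.60578617e-01, -1.71569878e+01,
        1.01431707e-02,  5.89791700e-03, -1.59613251e-05]), 'position': array([ 218.27534897, -611.53526061,  238.23918911]), 'orientation': array([ 9.85338960e-01,  1.70603997e-01, -2.07410525e-04, -1.16889881e-03]), 'ft_force': array([-0.12756467,  0.20918924, -0.19225887]), 'ft_torque': array([-0.04357056, -0.02367291,  0.00135196]), 'gripper_force': 0.0, 'grip_width': 0.9991865799062445}
```

View pics/top1.png

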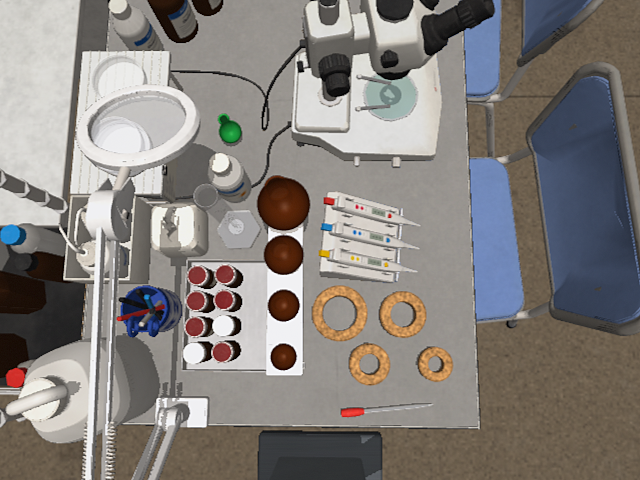

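View pics/side1.png

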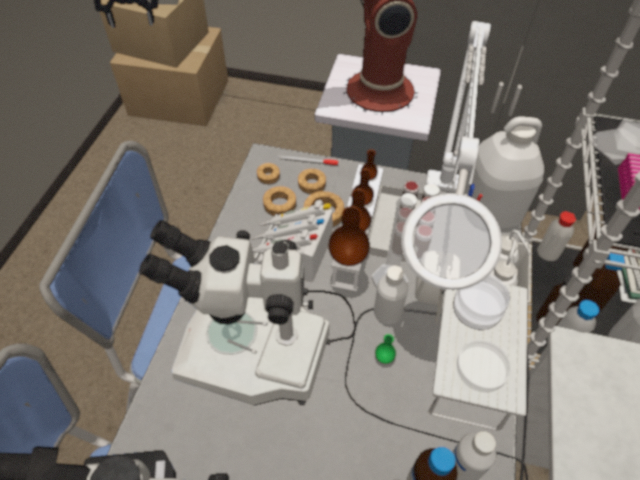

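The top view shows amber flasks in a row at about (284,204), (284,255), (284,305) and (284,357), running largest to smallest. The rings are 250 at (340,313), 100 at (403,314), 50 at (369,364) and 25 at (435,364). The green look-alike at (230,129) and the bottle at (228,175) are to be left alone. In the side view the amber necks are visible at about (350,215), (360,195), (365,180) and (370,158).

Run:
```python
from h import *
L=lambda n:[np.load(n+".npz")[k] for k in "idKT"]
i,d,K,T=L("top"); P=cloud(d,K,T)
hsv=cv2.cvtColor(i,cv2.COLOR_RGB2HSV)
m=(cv2.inRange(hsv,(8,90,110),(22,220,255))); m[:280]=0; m[:,:310]=0; m[390:]=0;
m=cv2.morphologyEx(m,cv2.MORPH_CLOSE,np.ones((5,5)))
for c in cv2.findContours(m,cv2.RETR_EXTERNAL,cv2.CHAIN_APPROX_NONE)[0]:
    if cv2.contourArea(c)<400: continue
    mm=np.zeros_like(m);cv2.drawContours(mm,[c],-1,255,-1)
    (u,v),(a,b),_=cv2.fitEllipse(c)
    q=P[(mm>0)&(m>0)&(d>0)]; z=np.percentile(q[:,2],60)
    zt=25
    w=ray(u,v,zt,K,T); dep=T[2,3]-zt
    print("ring",(round(u),round(v)),w.round(1),"dia",(a*dep/K[0,0]).round(1),(b*dep/K[0,0]).round(1),"depthz",z.round(1))
for n in ("top","side"):
    i,d,K,T=L(n); P=cloud(d,K,T); hsv=cv2.cvtColor(i,cv2.COLOR_RGB2HSV)
    am=((hsv[...,0]<14)|(hsv[...,0]>172))&(hsv[...,1]>120)&(hsv[...,2]<150)&(d>0)
    am&=(P[...,2]>60)&(P[...,2]<260)&(P[...,0]>300)&(P[...,0]<850)&(abs(P[...,1])<200)
    k,lab,st,ce=cv2.connectedComponentsWithStats(am.astype(np.uint8))
    for j in range(1,k):
        if st[j,4]<60: continue
        q=P[lab==j]; print(n,st[j],"med",np.median(q,0).round(1),"zmax",np.percentile(q[:,2],99).round(1),"top pts",q[q[:,2]>np.percentile(q[:,2],92)].mean(0).round(1))
# surroundings heights from top: coarse
i,d,K,T=L("top");P=cloud(d,K,T)
def bb(n,u0,u1,v0,v1,zmin):
    q=P[v0:v1,u0:u1].reshape(-1,3);q=q[q[:,2]>zmin];print(n,np.percentile(q,1,0).round(),np.percentile(q,99,0).round())
bb("stand",318,420,190,285,20); bb("bottle",205,250,150,205,100); bb("rack",266,303,225,375,60);bb("vials",184,262,262,372,20);bb("scope",290,440,0,165,60)
```

```text
ring (435, 364) [ 413.1 -211.6   25. ] dia 57.3 60.0 depthz 23.7
ring (369, 364) [412.  -99.3  25. ] dia 70.0 71.9 depthz 26.0
ring (403, 314) [ 496.5 -157.7   25. ] dia 78.4 80.7 depthz 27.8
ring (339, 313) [497.6 -48.4  25. ] dia 95.1 95.9 depthz 31.8
top [ 258  176   52   54 2162] med [656.4  38.8 155.9] zmax 224.9 top pts [666.   42.2 223.5]
top [ 264  236   39   38 1156] med [582.3  39.1 135.2] zmax 192.4 top pts [586.7  42.  191.1]
top [189 267  17  17 219] med [556.6 187.6  82.8] zmax 86.0 top pts [555.1 186.   85.3]
top [216 266  18  17 226] med [558.6 141.7  82.8] zmax 86.3 top pts [558.4 142.   85.5]
top [215 291  18  18 235] med [517.4 141.8  82.7] zmax 86.1 top pts [515.7 141.1  85.4]
top [268 290  31  31 731] med [506.5  38.7 122.2] zmax 174.5 top pts [507.5  41.4 173.7]
top [188 292  16  18 228] med [514.1 187.2  82.9] zmax 85.9 top pts [513.8 186.   85.4]
top [187 318  16  18 230] med [472.8 187.3  83. ] zmax 86.6 top pts [473.1 190.1  85.7]
top [213 344  18  18 247] med [432.7 141.8  83. ] zmax 85.8 top pts [429.2 141.6  85.5]
top [271 344  25  26 507] med [428.5  38.  113.1] zmax 160.2 top pts [428.6  40.1 159.2]
side [ 329  150   47  115 2332] med [675.6  45.7 155.6] zmax 222.9 top pts [669.5  43.5 218.6]
stand [ 554. -163.   24.] [690. -18. 140.]
bottle [637. 115. 101.] [750. 169. 258.]
rack [401.  13.  80.] [633.  70. 191.]
vials [399.  92.  22.] [573. 221.  87.]
scope [ 777. -204.   61.] [943.  31. 356.]
```

>>> {"op": "drive_tool", "data": {
  "rows": [
    [[0, 0, 0.115], [0.03, -0.022, -0.015], 0.085],
    [[0, 0, 0.23], [0.065, -0.047, -0.03], 0.085],
    [[0, 0, 0.343], [0.1, -0.072, -0.045], 0.085],
    [[0, 0, 0.343], [0.135, -0.097, -0.06], 0.085],
    [[0, 0, 0.343], [0.165, -0.12, -0.06], 0.085]
  ]
}}

```text
t: 0.52
position: [330.7, -449.2, 300.6]
orientation: [1.0, -0.001, 0.001, 0.002]
ft_force: [0.6, 0.0, -0.2]
grip_width: 0.993
gripper_force: 0.0
```

>>> {"op": "drive_tool", "data": {
  "rows": [
    [[0, 0, 0], [0.015, -0.035, 0], 0.085],
    [[0, 0, 0], [0.03, -0.07, 0], 0.085],
    [[0, 0, 0], [0.045, -0.105, 0], 0.085],
    [[0, 0, 0], [0.06, -0.14, 0], 0.085],
    [[0, 0, 0], [0.075, -0.175, 0], 0.085]
  ]
}}

```text
t: 0.93
position: [404.7, -272.7, 298.5]
orientation: [1.0, -0.0, -0.0, -0.0]
ft_force: [0.8, -0.2, 0.3]
grip_width: 0.995
gripper_force: 0.0
```

>>> {"op": "drive_tool", "data": {
  "rows": [
    [[0, 0, 0], [0.02, -0.035, -0.01], 0.085],
    [[0, 0, 0], [0.04, -0.07, -0.02], 0.085],
    [[0, 0, 0], [0.06, -0.105, -0.02], 0.085],
    [[0, 0, 0], [0.06, -0.13, -0.02], 0.085],
    [[0, 0, 0], [0.06, -0.13, -0.02], 0.085]
  ]
}}

```text
t: 1.35
position: [465.8, -137.0, 318.5]
orientation: [1.0, 0.006, -0.0, -0.002]
ft_force: [-0.7, -0.5, -0.1]
grip_width: 0.992
gripper_force: 0.0
```

Run:
```python
from h import *
print(status.state()["position"].round(1),status.state()["q"].round(2))
i,d,K,T=cam("wrist"); np.savez("w1",i=i,d=d,K=K,T=T); cv2.imwrite("pics/w1.png",i[...,::-1]); print(T.round(2),K)
```

```text
[ 465.8 -137.   318.5] [ 0.29  0.28 -0.07  1.75  0.02  1.11 -1.34]
[[ 1.0000e-02 -9.5000e-01 -3.2000e-01  5.4926e+02]
 [-1.0000e+00 -1.0000e-02  0.0000e+00 -1.3655e+02]
 [-0.0000e+00  3.2000e-01 -9.5000e-01  4.5368e+02]
 [ 0.0000e+00  0.0000e+00  0.0000e+00  1.0000e+00]] [[361.95690636   0.         319.11092491]
 [  0.         361.95690636 243.44688167]
 [  0.           0.           1.        ]]
```

View pics/w1.png

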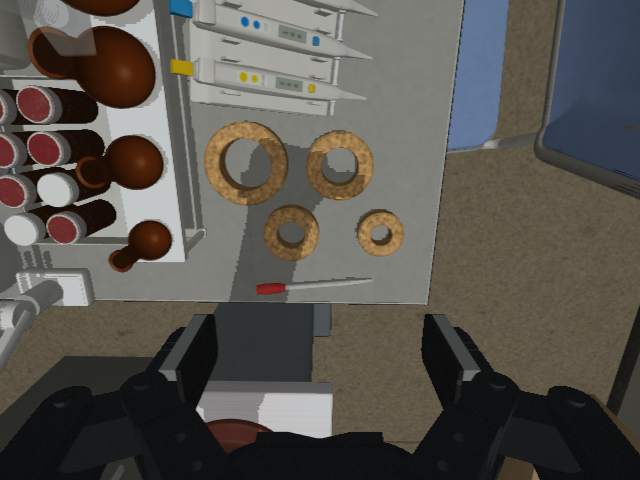

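The wrist view shows the four rings at (246,163), (340,165), (292,232) and (380,233), and the flask rims at about (46,52), (93,173) and (121,260). I'll refine the ring centres from this view.

```bash
cat > rings.py <<'E'
from h import *
def rings(i,K,T,roi):
    hsv=cv2.cvtColor(i,cv2.COLOR_RGB2HSV); m=cv2.inRange(hsv,(8,70,70),(22,255,255))
    u0,u1,v0,v1=roi; k=np.zeros_like(m);k[v0:v1,u0:u1]=m[v0:v1,u0:u1]
    k=cv2.morphologyEx(k,cv2.MORPH_CLOSE,np.ones((3,3)))
    cs,hi=cv2.findContours(k,cv2.RETR_CCOMP,cv2.CHAIN_APPROX_NONE)
    for c,h in zip(cs,hi[0]):
        if cv2.contourArea(c)<150: continue
        z=26 if h[3]<0 else 24
        g=np.array([ray(*p[0],z,K,T)[:2] for p in c],np.float32)
        (a,b),r=cv2.minEnclosingCircle(g); e=cv2.fitEllipse(g)
        print("outer" if h[3]<0 else "hole",c.mean((0,1)).round(),np.round(e[0],1),"axes",np.round(e[1],1))
E
python3 - <<'E'
from rings import *
f=np.load("w1.npz"); rings(f["i"],f["K"],f["T"],(200,420,110,275))
K,T=f["K"],f["T"]
for u,v,z in ((93,173,172),(121,260,158),(46,52,190)): print(ray(u,v,z,K,T).round(1))
f=np.load("top.npz"); rings(f["i"],f["K"],f["T"],(310,460,280,390))
P=cloud(f["d"],f["K"],f["T"])
q=P[235:380,262:306].reshape(-1,3)
for z in (158,172,190):
  s=q[(abs(q[:,2]-z-1)<4)]; 
  s=P[:,255:310].reshape(-1,3)
q=P[170:380,255:310].reshape(-1,3)
for x,z in ((428,158),(507,172),(587,190),(667,223)):
  s=q[(abs(q[:,2]-z-1)<5)&(abs(q[:,0]-x)<20)]; print(len(s),(s.min(0)+s.max(0))/2,np.ptp(s,0))
E
```

```text
outer [379. 232.] [ 417.7 -211.1] axes [56.1 59.8]
hole [381. 233.] [ 418.2 -212.3] axes [21.4 27.1]
outer [291. 232.] [ 416.3 -100.9] axes [68.4 71.3]
hole [291. 236.] [ 415. -100.] axes [33.2 35.4]
outer [339. 165.] [ 498.8 -158.5] axes [78.3 79.1]
hole [339. 166.] [ 499.8 -158.3] axes [41.  44.2]
outer [246. 162.] [499.7 -49.2] axes [95.  96.9]
hole [244. 164.] [499.6 -48.9] axes [58.7 60.5]
[508.6  39.2 172. ]
[430.9  37.7 158. ]
[589.4  44.  190. ]
outer [435. 364.] [ 413.3 -210.9] axes [56.3 57.5]
hole [435. 364.] [ 413.2 -211.2] axes [26.4 27.5]
outer [369. 364.] [412.5 -99.1] axes [68.1 69.1]
hole [369. 364.] [412.5 -99.3] axes [35.  35.5]
outer [402. 314.] [ 496.7 -157. ] axes [78.6 79.3]
hole [403. 314.] [ 496.7 -157.6] axes [43.9 44.8]
outer [339. 313.] [498.2 -48.3] axes [94.5 94.7]
hole [339. 313.] [497.3 -48.3] axes [60.1 60.4]
87 [427.86897436  41.52002493 157.95197588] [18.84132494 19.26579412  7.34318864]
110 [507.69680753  41.63677608 172.92099956] [23.26305572 25.07756125  8.08385321]
144 [587.60551209  42.15245134 190.62891541] [29.8499508  29.62798212  8.68546972]
203 [667.65196024  43.26711617 223.19432303] [37.12779873 37.20982954  8.08245571]
```

>>> {"op": "drive_tool", "data": {
  "rows": [
    [[0, 0, 0], [0.025, -0.023, 0], 0.065],
    [[0, 0, 0], [0.05, -0.046, 0], 0.065],
    [[0, 0, 0], [0.075, -0.068, 0], 0.065],
    [[0, 0, 0], [0.1, -0.09, 0], 0.065],
    [[0, 0, 0], [0.12, -0.11, 0], 0.065]
  ]
}}

```text
t: 1.82
position: [585.8, -35.2, 318.1]
orientation: [1.0, -0.001, -0.0, 0.0]
ft_force: [0.2, 0.4, -0.3]
grip_width: 0.758
gripper_force: 0.0
```

>>> {"op": "drive_tool", "data": {
  "rows": [
    [[0, 0, 0], [0.025, -0.022, 0], 0.065],
    [[0, 0, 0], [0.05, -0.044, 0], 0.065],
    [[0, 0, 0], [0.075, -0.06, 0], 0.065],
    [[0, 0, 0], [0.082, -0.069, 0], 0.065],
    [[0, 0, 0], [0.082, -0.069, 0], 0.065]
  ]
}}

```text
t: 2.23
position: [667.7, 36.0, 316.7]
orientation: [1.0, 0.001, -0.001, -0.001]
ft_force: [-0.4, -0.6, 0.2]
grip_width: 0.764
gripper_force: 0.0
```

Run:
```python
from h import *
s=status.state();print(s["position"].round(1),s["orientation"].round(4),s["q"].round(2))
i,d,K,T=cam("wrist"); np.savez("w2",i=i,d=d,K=K,T=T); cv2.imwrite("pics/w2.png",i[...,::-1])
P=cloud(d,K,T)
q=P.reshape(-1,3)
for x,y,z in ((668,42,223),):
  s=q[(abs(q[:,2]-z)<5)&(abs(q[:,0]-x)<25)&(abs(q[:,1]-y)<25)]; print(len(s),(s.min(0)+s.max(0))/2,np.ptp(s,0))
```

```text
[667.7  36.  316.7] [ 1.0e+00  1.2e-03 -1.0e-03 -6.0e-04] [-0.04  0.6  -0.1   1.23  0.05  1.31 -1.7 ]
916 [668.91597171  41.66160224 221.61443138] [37.53354676 36.41584595  7.15003701]
```

View pics/w2.png

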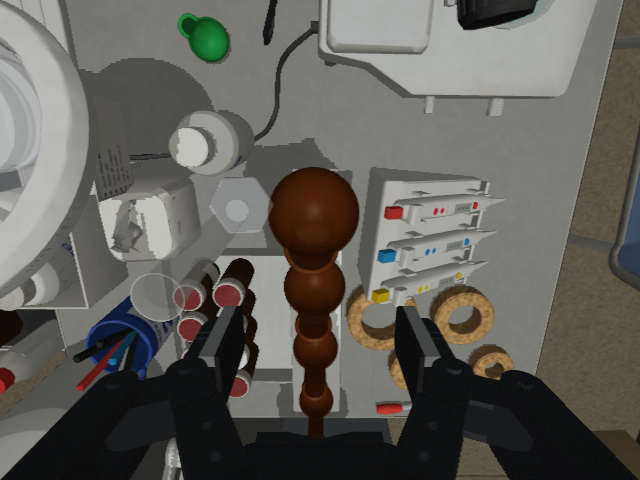

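The green flask at (205,38), the cylinder foot at (240,207) and its rim at (157,297) are clear of the gripper. The 250 flask is centred under the jaws, 6 mm off in y.

>>> {"op": "drive_tool", "data": {
  "rows": [
    [[0, 0, 0], [0.001, -0.006, 0.01], 0.06],
    [[0, 0, 0], [0.001, -0.006, 0.035], 0.06],
    [[0, 0, 0], [0.001, -0.006, 0.065], 0.06],
    [[0, 0, 0], [0.001, -0.006, 0.09], 0.06],
    [[0, 0, 0], [0.001, -0.006, 0.105], 0.06]
  ]
}}

```text
t: 2.7
position: [664.8, 37.7, 210.3]
orientation: [1.0, -0.001, -0.003, 0.001]
ft_force: [-0.9, -0.0, -0.7]
grip_width: 0.703
gripper_force: 0.0
```

>>> {"op": "drive_tool", "data": {
  "rows": [
    [[0, 0, 0], [0, 0, 0.018], 0.06],
    [[0, 0, 0], [0, 0, 0.018], 0.045],
    [[0, 0, 0], [0, 0, 0.018], 0.03],
    [[0, 0, 0], [0, 0, 0.018], 0.025],
    [[0, 0, 0], [0, 0, 0.018], 0.025]
  ],
  "squeeze": 25
}}

```text
t: 3.12
position: [668.1, 39.7, 197.2]
orientation: [1.0, -0.0, 0.001, 0.0]
ft_force: [-0.5, -0.6, -1.4]
grip_width: 0.394
gripper_force: 25.6
```

>>> {"op": "drive_tool", "data": {
  "rows": [
    [[0, 0, 0], [0, 0, 0], 0.025],
    [[0, 0, 0], [0, 0, 0], 0.025],
    [[0, 0, 0], [0, 0, 0], 0.025]
  ]
}}

```text
t: 3.37
position: [667.8, 40.2, 196.3]
orientation: [1.0, -0.0, 0.0, -0.0]
ft_force: [0.2, 0.0, -1.1]
grip_width: 0.393
gripper_force: 25.6
```

>>> {"op": "drive_tool", "data": {
  "rows": [
    [[0, 0, 0], [0, 0, -0.008], 0.025],
    [[0, 0, 0], [0, 0, -0.025], 0.025],
    [[0, 0, 0], [0, 0, -0.045], 0.025],
    [[0, 0, 0], [0, 0, -0.065], 0.025],
    [[0, 0, 0], [0, 0, -0.085], 0.025]
  ],
  "squeeze": 45
}}

```text
t: 3.78
position: [667.6, 40.3, 282.4]
orientation: [1.0, -0.0, 0.0, -0.0]
ft_force: [-0.0, -1.0, -1.8]
grip_width: 0.384
gripper_force: 46.2
```

>>> {"op": "drive_tool", "data": {
  "rows": [
    [[0, 0, 0], [0, 0.01, -0.005], 0.025],
    [[0, 0, 0], [0, 0.03, -0.005], 0.025],
    [[0, 0, 0], [0, 0.05, -0.005], 0.025],
    [[0, 0, 0], [-0.005, 0.07, -0.005], 0.025],
    [[0, 0, 0], [-0.02, 0.088, -0.005], 0.025]
  ]
}}

```text
t: 4.2
position: [648.2, -50.4, 284.6]
orientation: [1.0, -0.001, 0.0, 0.001]
ft_force: [-0.2, -0.2, -1.8]
grip_width: 0.386
gripper_force: 46.4
```

>>> {"op": "drive_tool", "data": {
  "rows": [
    [[0, 0, 0], [-0.025, 0, 0], 0.025],
    [[0, 0, 0], [-0.055, 0, 0], 0.025],
    [[0, 0, 0], [-0.085, 0, 0], 0.025],
    [[0, 0, 0], [-0.115, 0, 0], 0.025],
    [[0, 0, 0], [-0.14, 0, 0], 0.025]
  ]
}}

```text
t: 4.62
position: [504.9, -48.8, 285.4]
orientation: [1.0, -0.001, -0.001, 0.0]
ft_force: [0.7, 1.1, -0.2]
grip_width: 0.386
gripper_force: 46.4
```

>>> {"op": "drive_tool", "data": {
  "rows": [
    [[0, 0, 0], [-0.009, 0, 0], 0.025],
    [[0, 0, 0], [-0.009, 0, 0], 0.025],
    [[0, 0, 0], [-0.009, 0, 0], 0.025]
  ]
}}

```text
t: 4.87
position: [499.5, -48.3, 286.1]
orientation: [1.0, -0.0, 0.001, 0.0]
ft_force: [0.6, 0.2, -1.9]
grip_width: 0.383
gripper_force: 46.4
```

Run:
```python
from h import *
i,d,K,T=cam("wrist"); np.savez("w3",i=i,d=d,K=K,T=T); a=i
b,_,_,_=cam("side")
cv2.imwrite("pics/w3.png",np.hstack([a[:,100:500],cv2.resize(b[100:340,220:420],(400,480))])[...,::-1])
```

```text
(no output)
```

View pics/w3.png

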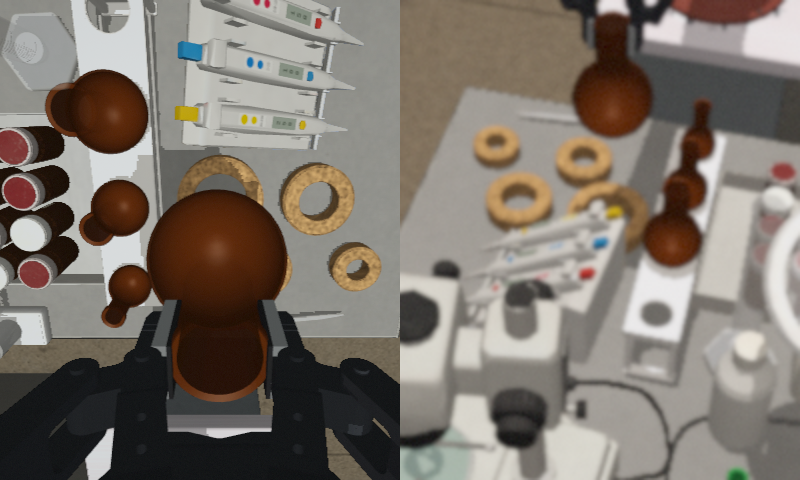

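The 250 flask hangs straight in the jaws (left panel, ball at (217,255); right panel (613,97)), with ring_250 below it. Next I lower it.

>>> {"op": "drive_tool", "data": {
  "rows": [
    [[0, 0, 0], [0, 0, 0.012], 0.025],
    [[0, 0, 0], [0, 0, 0.035], 0.025],
    [[0, 0, 0], [0, 0, 0.06], 0.025],
    [[0, 0, 0], [0, 0, 0.085], 0.025],
    [[0, 0, 0], [0, 0, 0.11], 0.025]
  ]
}}

```text
t: 5.38
position: [500.4, -47.7, 174.4]
orientation: [1.0, 0.0, 0.001, -0.0]
ft_force: [-0.5, -0.7, -2.2]
grip_width: 0.39
gripper_force: 46.4
```

>>> {"op": "drive_tool", "data": {
  "rows": [
    [[0, 0, 0], [-0.001, 0, 0.01], 0.025],
    [[0, 0, 0], [-0.001, 0, 0.02], 0.025],
    [[0, 0, 0], [-0.001, 0, 0.028], 0.025],
    [[0, 0, 0], [-0.001, 0, 0.034], 0.025],
    [[0, 0, 0], [-0.001, 0, 0.036], 0.025]
  ]
}}

```text
t: 5.8
position: [498.1, -47.7, 138.7]
orientation: [1.0, 0.0, -0.0, -0.0]
ft_force: [-0.3, 0.4, -1.8]
grip_width: 0.385
gripper_force: 46.3
```

>>> {"op": "drive_tool", "data": {
  "rows": [
    [[0, 0, 0], [0, 0, 0.001], 0.025],
    [[0, 0, 0], [0, 0, 0.002], 0.025],
    [[0, 0, 0], [0, 0, 0.002], 0.025]
  ]
}}

```text
t: 6.05
position: [498.1, -47.7, 138.1]
orientation: [1.0, -0.0, 0.001, -0.0]
ft_force: [-0.9, -0.9, -1.2]
grip_width: 0.387
gripper_force: 46.3
```

>>> {"op": "drive_tool", "data": {
  "rows": [
    [[0, 0, 0], [0, 0, 0.001], 0.025],
    [[0, 0, 0], [0, 0, 0.002], 0.025],
    [[0, 0, 0], [0, 0, 0.002], 0.025]
  ]
}}

```text
t: 6.3
position: [497.6, -47.8, 135.9]
orientation: [1.0, -0.0, 0.0, -0.0]
ft_force: [-0.3, -0.7, -2.3]
grip_width: 0.391
gripper_force: 46.3
```

>>> {"op": "drive_tool", "data": {
  "rows": [
    [[0, 0, 0], [0, 0, 0.001], 0.025],
    [[0, 0, 0], [0, 0, 0.002], 0.025],
    [[0, 0, 0], [0, 0, 0.002], 0.025]
  ]
}}

```text
t: 6.55
position: [497.9, -47.8, 134.1]
orientation: [1.0, -0.0, 0.0, 0.0]
ft_force: [-0.3, -0.6, 1.1]
grip_width: 0.387
gripper_force: 47.0
```

>>> {"op": "drive_tool", "data": {
  "rows": [
    [[0, 0, 0], [0, 0, 0.001], 0.025],
    [[0, 0, 0], [0, 0, 0.001], 0.025]
  ]
}}

```text
t: 6.72
position: [498.1, -47.8, 133.7]
orientation: [1.0, -0.0, 0.001, 0.0]
ft_force: [-0.3, 0.5, 5.9]
grip_width: 0.388
gripper_force: 47.8
```

>>> {"op": "drive_tool", "data": {
  "rows": [
    [[0, 0, 0], [0, 0, 0], 0.034],
    [[0, 0, 0], [0, 0, 0], 0.038],
    [[0, 0, 0], [0, 0, 0], 0.045],
    [[0, 0, 0], [0, 0, 0], 0.06],
    [[0, 0, 0], [0, 0, 0], 0.06]
  ]
}}

```text
t: 7.13
position: [497.6, -47.6, 132.5]
orientation: [1.0, -0.0, -0.0, -0.0]
ft_force: [-1.2, 0.5, 0.2]
grip_width: 0.697
gripper_force: 0.0
```

>>> {"op": "drive_tool", "data": {
  "rows": [
    [[0, 0, 0], [0, 0, -0.01], 0.06],
    [[0, 0, 0], [0, 0, -0.035], 0.06],
    [[0, 0, 0], [0, 0, -0.07], 0.06],
    [[0, 0, 0], [0, 0, -0.105], 0.06],
    [[0, 0, 0], [0, 0, -0.13], 0.06]
  ]
}}

```text
t: 7.55
position: [498.4, -47.6, 265.5]
orientation: [1.0, 0.0, 0.002, -0.0]
ft_force: [0.8, 1.1, -0.1]
grip_width: 0.702
gripper_force: 0.0
```

>>> {"op": "drive_tool", "data": {
  "rows": [
    [[0, 0, 0], [0.02, -0.02, 0], 0.052],
    [[0, 0, 0], [0.045, -0.045, 0], 0.052],
    [[0, 0, 0], [0.07, -0.07, 0], 0.052],
    [[0, 0, 0], [0.089, -0.09, 0], 0.052],
    [[0, 0, 0], [0.089, -0.09, 0], 0.052]
  ]
}}

```text
t: 7.97
position: [589.4, 49.4, 262.0]
orientation: [1.0, 0.004, 0.001, -0.003]
ft_force: [0.2, 0.7, 0.0]
grip_width: 0.602
gripper_force: 0.0
```

Run:
```python
from h import *
s=status.state();print(s["position"].round(1))
i,d,K,T=cam("wrist")
P=cloud(d,K,T); q=P.reshape(-1,3)
for x,y,z in ((587.5,42,190),(507.5,41,172),(428.5,40,158)):
  s=q[(abs(q[:,2]-z)<5)&(abs(q[:,0]-x)<25)&(abs(q[:,1]-y)<25)]
  if len(s):print(len(s),(s.min(0)+s.max(0))/2,np.ptp(s,0))
b,_,_,_=cam("top")
cv2.imwrite("pics/w4.png",np.hstack([i[:,100:500],cv2.resize(b[200:440,260:460],(400,480))])[...,::-1])
```

```text
[589.4  49.4 262. ]
883 [589.27171987  40.90382056 188.25662921] [31.16427506 30.52449177  6.35391779]
529 [509.72477321  40.18403327 170.19528072] [25.23045755 24.47094948  6.34011064]
318 [429.39702923  39.98794029 156.13295354] [21.38254707 19.46883523  6.09799977]
```

View pics/w4.png

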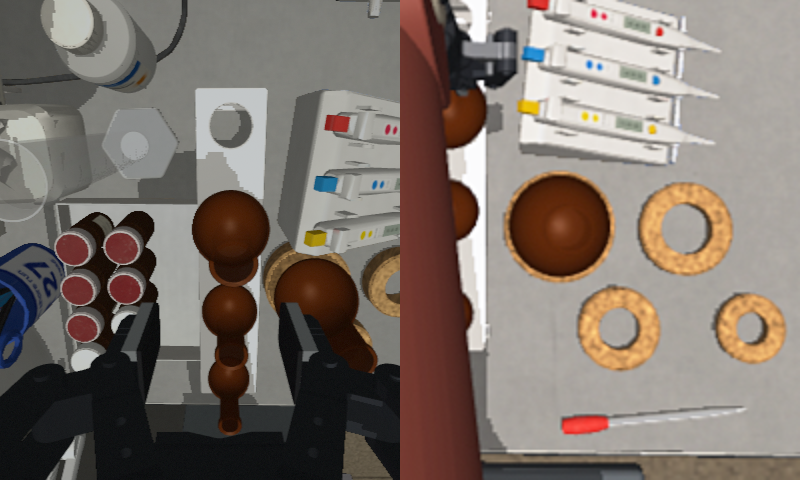

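The 250 flask sits concentric in its ring (right panel (560,226)). Next is flask_100 at (589,41).

>>> {"op": "drive_tool", "data": {
  "rows": [
    [[0, 0, 0], [0, 0, 0.005], 0.052],
    [[0, 0, 0], [0, 0, 0.02], 0.052],
    [[0, 0, 0], [0, 0, 0.045], 0.052],
    [[0, 0, 0], [0, 0, 0.06], 0.052],
    [[0, 0, 0], [0, 0, 0.06], 0.052]
  ]
}}

```text
t: 8.48
position: [583.3, 40.0, 199.1]
orientation: [1.0, -0.001, -0.004, 0.001]
ft_force: [-0.9, -0.9, 0.6]
grip_width: 0.611
gripper_force: 0.0
```

>>> {"op": "drive_tool", "data": {
  "rows": [
    [[0, 0, 0], [0.001, 0, 0.01], 0.052],
    [[0, 0, 0], [0.001, 0, 0.025], 0.052],
    [[0, 0, 0], [0.001, 0, 0.038], 0.052],
    [[0, 0, 0], [0.001, 0, 0.038], 0.052],
    [[0, 0, 0], [0.001, 0, 0.038], 0.035]
  ],
  "squeeze": 25
}}

```text
t: 8.9
position: [587.7, 41.7, 165.1]
orientation: [1.0, -0.0, 0.0, 0.0]
ft_force: [0.2, -0.8, 0.3]
grip_width: 0.486
gripper_force: 0.0
```

>>> {"op": "drive_tool", "data": {
  "rows": [
    [[0, 0, 0], [0, 0, 0], 0.025],
    [[0, 0, 0], [0, 0, 0], 0.02],
    [[0, 0, 0], [0, 0, 0], 0.02],
    [[0, 0, 0], [0, 0, 0], 0.02]
  ],
  "squeeze": 25
}}

```text
t: 9.23
position: [588.5, 42.0, 166.0]
orientation: [1.0, -0.0, 0.001, 0.0]
ft_force: [-0.0, -0.3, 3.3]
grip_width: 0.318
gripper_force: 26.8
```

>>> {"op": "drive_tool", "data": {
  "rows": [
    [[0, 0, 0], [0, 0, -0.008], 0.02],
    [[0, 0, 0], [0, 0, -0.025], 0.02],
    [[0, 0, 0], [0, 0, -0.047], 0.02],
    [[0, 0, 0], [0, 0, -0.069], 0.02],
    [[0, 0, 0], [0, 0, -0.09], 0.02]
  ],
  "squeeze": 40
}}

```text
t: 9.65
position: [587.3, 42.5, 256.2]
orientation: [1.0, 0.0, -0.0, -0.0]
ft_force: [1.1, -0.1, -0.4]
grip_width: 0.315
gripper_force: 39.4
```

>>> {"op": "drive_tool", "data": {
  "rows": [
    [[0, 0, 0], [0, 0.015, 0], 0.02],
    [[0, 0, 0], [0, 0.04, 0], 0.02],
    [[0, 0, 0], [0, 0.068, 0], 0.02],
    [[0, 0, 0], [0, 0.096, 0], 0.02],
    [[0, 0, 0], [0, 0.124, 0], 0.02]
  ]
}}

```text
t: 10.07
position: [587.3, -82.6, 255.3]
orientation: [1.0, 0.0, 0.0, -0.0]
ft_force: [1.1, -0.5, -0.7]
grip_width: 0.317
gripper_force: 39.6
```

>>> {"op": "drive_tool", "data": {
  "rows": [
    [[0, 0, 0], [-0.005, 0.025, 0], 0.02],
    [[0, 0, 0], [-0.02, 0.05, 0], 0.02],
    [[0, 0, 0], [-0.04, 0.065, 0], 0.02],
    [[0, 0, 0], [-0.06, 0.076, 0], 0.02],
    [[0, 0, 0], [-0.08, 0.076, 0], 0.02]
  ]
}}

```text
t: 10.48
position: [506.1, -161.3, 254.9]
orientation: [1.0, -0.003, -0.0, 0.001]
ft_force: [0.0, -1.8, -0.7]
grip_width: 0.314
gripper_force: 39.6
```

>>> {"op": "drive_tool", "data": {
  "rows": [
    [[0, 0, 0], [-0.009, 0, 0], 0.02],
    [[0, 0, 0], [-0.009, 0, 0.005], 0.02],
    [[0, 0, 0], [-0.009, 0, 0.01], 0.02],
    [[0, 0, 0], [-0.009, 0, 0.01], 0.02],
    [[0, 0, 0], [-0.009, 0, 0.01], 0.02]
  ]
}}

```text
t: 10.9
position: [499.6, -156.8, 244.2]
orientation: [1.0, 0.001, -0.0, -0.0]
ft_force: [-0.3, -0.1, -0.2]
grip_width: 0.316
gripper_force: 39.6
```

>>> {"op": "drive_tool", "data": {
  "rows": [
    [[0, 0, 0], [-0.001, 0.001, 0.012], 0.02],
    [[0, 0, 0], [-0.001, 0.001, 0.037], 0.02],
    [[0, 0, 0], [-0.001, 0.001, 0.064], 0.02],
    [[0, 0, 0], [-0.001, 0.001, 0.09], 0.02],
    [[0, 0, 0], [-0.001, 0.001, 0.11], 0.02]
  ]
}}

```text
t: 11.32
position: [498.0, -158.0, 132.8]
orientation: [1.0, 0.001, -0.0, -0.0]
ft_force: [0.3, 0.4, -0.4]
grip_width: 0.316
gripper_force: 39.6
```

>>> {"op": "drive_tool", "data": {
  "rows": [
    [[0, 0, 0], [0, 0, 0.01], 0.02],
    [[0, 0, 0], [0, 0, 0.018], 0.02],
    [[0, 0, 0], [0, 0, 0.024], 0.02],
    [[0, 0, 0], [0, 0, 0.026], 0.02],
    [[0, 0, 0], [0, 0, 0.026], 0.02]
  ]
}}

```text
t: 11.73
position: [498.2, -158.8, 109.1]
orientation: [1.0, 0.0, 0.0, 0.0]
ft_force: [-0.7, 0.2, -0.3]
grip_width: 0.319
gripper_force: 39.6
```

>>> {"op": "drive_tool", "data": {
  "rows": [
    [[0, 0, 0], [0, 0, 0.001], 0.02],
    [[0, 0, 0], [0, 0, 0.002], 0.02],
    [[0, 0, 0], [0, 0, 0.002], 0.02]
  ]
}}

```text
t: 11.98
position: [497.9, -158.9, 107.3]
orientation: [1.0, -0.0, 0.001, 0.0]
ft_force: [-0.7, -0.1, -0.9]
grip_width: 0.318
gripper_force: 39.6
```

>>> {"op": "drive_tool", "data": {
  "rows": [
    [[0, 0, 0], [0, 0, 0.001], 0.02],
    [[0, 0, 0], [0, 0, 0.002], 0.02],
    [[0, 0, 0], [0, 0, 0.002], 0.02]
  ]
}}

```text
t: 12.23
position: [497.5, -158.8, 104.7]
orientation: [1.0, -0.0, -0.0, -0.0]
ft_force: [-0.1, 0.6, -0.5]
grip_width: 0.316
gripper_force: 39.6
```

>>> {"op": "drive_tool", "data": {
  "rows": [
    [[0, 0, 0], [0, 0, 0.001], 0.02],
    [[0, 0, 0], [0, 0, 0.0015], 0.02],
    [[0, 0, 0], [0, 0, 0.0015], 0.02]
  ]
}}

```text
t: 12.48
position: [497.9, -158.7, 103.5]
orientation: [1.0, -0.0, 0.0, -0.0]
ft_force: [0.3, 0.6, 1.7]
grip_width: 0.315
gripper_force: 39.9
```

>>> {"op": "drive_tool", "data": {
  "rows": [
    [[0, 0, 0], [0, 0, 0.001], 0.02],
    [[0, 0, 0], [0, 0, 0.0015], 0.02],
    [[0, 0, 0], [0, 0, 0.0015], 0.02]
  ]
}}

```text
t: 12.73
position: [498.2, -158.7, 103.1]
orientation: [1.0, -0.0, 0.001, 0.0]
ft_force: [-1.0, 1.5, 9.4]
grip_width: 0.32
gripper_force: 40.8
```

>>> {"op": "drive_tool", "data": {
  "rows": [
    [[0, 0, 0], [0, 0, -0.001], 0.028],
    [[0, 0, 0], [0, 0, -0.001], 0.034],
    [[0, 0, 0], [0, 0, -0.001], 0.045],
    [[0, 0, 0], [0, 0, -0.001], 0.05],
    [[0, 0, 0], [0, 0, -0.001], 0.05]
  ]
}}

```text
t: 13.15
position: [497.4, -158.8, 102.5]
orientation: [1.0, -0.0, -0.0, -0.0]
ft_force: [-0.9, -0.1, 0.3]
grip_width: 0.589
gripper_force: 0.0
```

>>> {"op": "drive_tool", "data": {
  "rows": [
    [[0, 0, 0], [0, 0, -0.01], 0.05],
    [[0, 0, 0], [0, 0, -0.035], 0.05],
    [[0, 0, 0], [0, 0, -0.07], 0.05],
    [[0, 0, 0], [0, 0, -0.105], 0.05],
    [[0, 0, 0], [0, 0, -0.13], 0.05]
  ]
}}

```text
t: 13.57
position: [498.4, -159.0, 236.4]
orientation: [1.0, -0.0, 0.002, 0.0]
ft_force: [1.2, -0.0, 0.8]
grip_width: 0.585
gripper_force: 0.0
```

>>> {"op": "drive_tool", "data": {
  "rows": [
    [[0, 0, 0], [0, -0.02, -0.005], 0.046],
    [[0, 0, 0], [0, -0.055, -0.005], 0.046],
    [[0, 0, 0], [0.003, -0.09, -0.005], 0.046],
    [[0, 0, 0], [0.006, -0.125, -0.005], 0.046],
    [[0, 0, 0], [0.01, -0.16, -0.005], 0.046]
  ]
}}

```text
t: 13.98
position: [507.3, 2.6, 238.7]
orientation: [1.0, -0.0, 0.0, 0.0]
ft_force: [1.3, -0.7, -0.0]
grip_width: 0.54
gripper_force: 0.0
```

>>> {"op": "drive_tool", "data": {
  "rows": [
    [[0, 0, 0], [0, -0.03, 0], 0.046],
    [[0, 0, 0], [0, -0.039, 0], 0.046],
    [[0, 0, 0], [0, -0.039, 0.005], 0.046],
    [[0, 0, 0], [0, -0.039, 0.01], 0.046],
    [[0, 0, 0], [0, -0.039, 0.01], 0.046]
  ]
}}

```text
t: 14.4
position: [506.8, 37.7, 226.6]
orientation: [1.0, -0.002, -0.001, 0.001]
ft_force: [0.1, -0.5, -1.0]
grip_width: 0.541
gripper_force: 0.0
```

Run:
```python
from h import *
s=status.state();print(s["position"].round(1))
i,d,K,T=cam("wrist")
P=cloud(d,K,T); q=P.reshape(-1,3)
for x,y,z in ((507.5,41,172),(428.5,40,158)):
  s=q[(abs(q[:,2]-z)<5)&(abs(q[:,0]-x)<25)&(abs(q[:,1]-y)<25)]
  if len(s):print(len(s),(s.min(0)+s.max(0))/2,np.ptp(s,0))
b,_,_,_=cam("top")
cv2.imwrite("pics/w5.png",np.hstack([i[:,100:500],cv2.resize(b[200:440,260:460],(400,480))])[...,::-1])
```

```text
[506.8  37.7 226.6]
818 [509.25531507  40.25837693 170.50984315] [25.40338843 24.57407835  7.01728392]
480 [429.82648427  39.6752372  155.94807741] [19.86597385 19.87434411  5.88883492]
```

View pics/w5.png

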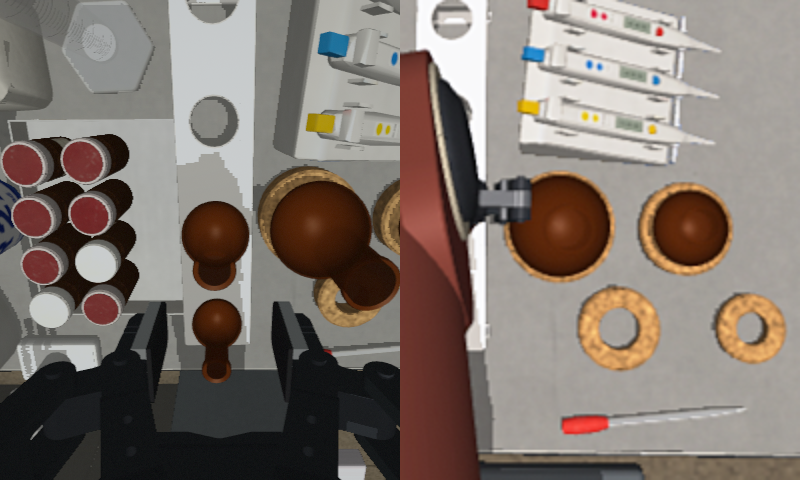

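Both placed flasks are nested (right panel (560,226) and (690,228)). Next is flask_50 at (509,40).

>>> {"op": "drive_tool", "data": {
  "rows": [
    [[0, 0, 0], [0.001, 0, 0.01], 0.046],
    [[0, 0, 0], [0.001, 0, 0.03], 0.046],
    [[0, 0, 0], [0.001, 0, 0.055], 0.046],
    [[0, 0, 0], [0.001, 0, 0.074], 0.046],
    [[0, 0, 0], [0.001, 0, 0.074], 0.046]
  ]
}}

```text
t: 14.92
position: [505.8, 38.8, 149.9]
orientation: [1.0, -0.001, -0.004, 0.001]
ft_force: [-0.0, -0.9, 0.6]
grip_width: 0.541
gripper_force: 0.0
```

>>> {"op": "drive_tool", "data": {
  "rows": [
    [[0, 0, 0], [0, 0, 0], 0.046],
    [[0, 0, 0], [0, 0, 0], 0.035],
    [[0, 0, 0], [0, 0, 0], 0.025],
    [[0, 0, 0], [0, 0, 0], 0.015],
    [[0, 0, 0], [0, 0, 0], 0.015]
  ],
  "squeeze": 25
}}

```text
t: 15.33
position: [509.6, 40.3, 155.0]
orientation: [1.0, -0.0, 0.001, -0.0]
ft_force: [0.0, 0.1, 1.4]
grip_width: 0.244
gripper_force: 26.7
```

>>> {"op": "drive_tool", "data": {
  "rows": [
    [[0, 0, 0], [0, 0, 0], 0.015],
    [[0, 0, 0], [0, 0, 0], 0.015],
    [[0, 0, 0], [0, 0, 0], 0.015]
  ],
  "squeeze": 30
}}

```text
t: 15.58
position: [509.6, 40.3, 154.7]
orientation: [1.0, -0.0, 0.001, -0.0]
ft_force: [-0.4, -0.8, 5.0]
grip_width: 0.245
gripper_force: 29.6
```

>>> {"op": "drive_tool", "data": {
  "rows": [
    [[0, 0, 0], [0, 0, -0.008], 0.015],
    [[0, 0, 0], [0, 0, -0.028], 0.015],
    [[0, 0, 0], [0, 0, -0.052], 0.015],
    [[0, 0, 0], [0, 0, -0.078], 0.015],
    [[0, 0, 0], [0, 0, -0.1], 0.015]
  ],
  "squeeze": 35
}}

```text
t: 16.0
position: [508.0, 40.4, 255.1]
orientation: [1.0, 0.0, -0.001, -0.0]
ft_force: [-0.2, 0.2, 0.1]
grip_width: 0.239
gripper_force: 34.3
```

>>> {"op": "drive_tool", "data": {
  "rows": [
    [[0, 0, 0], [-0.01, 0.015, -0.003], 0.015],
    [[0, 0, 0], [-0.026, 0.039, -0.003], 0.015],
    [[0, 0, 0], [-0.044, 0.065, -0.003], 0.015],
    [[0, 0, 0], [-0.062, 0.091, -0.003], 0.015],
    [[0, 0, 0], [-0.08, 0.117, -0.003], 0.015]
  ]
}}

```text
t: 16.42
position: [426.9, -77.5, 256.6]
orientation: [1.0, 0.0, -0.001, -0.0]
ft_force: [0.8, -0.3, -1.4]
grip_width: 0.248
gripper_force: 34.2
```

>>> {"op": "drive_tool", "data": {
  "rows": [
    [[0, 0, 0], [-0.01, 0.015, 0], 0.015],
    [[0, 0, 0], [-0.015, 0.022, 0], 0.015],
    [[0, 0, 0], [-0.015, 0.022, 0], 0.015],
    [[0, 0, 0], [-0.015, 0.022, 0], 0.015]
  ]
}}

```text
t: 16.75
position: [414.0, -97.9, 256.8]
orientation: [1.0, 0.0, 0.0, -0.0]
ft_force: [0.3, 0.3, -1.3]
grip_width: 0.241
gripper_force: 34.3
```

>>> {"op": "drive_tool", "data": {
  "rows": [
    [[0, 0, 0], [0, 0.001, 0.012], 0.015],
    [[0, 0, 0], [0, 0.001, 0.037], 0.015],
    [[0, 0, 0], [0, 0.001, 0.064], 0.015],
    [[0, 0, 0], [0, 0.001, 0.092], 0.015],
    [[0, 0, 0], [0, 0.001, 0.115], 0.015]
  ]
}}

```text
t: 17.17
position: [414.6, -97.5, 140.2]
orientation: [1.0, 0.002, 0.0, -0.001]
ft_force: [0.8, 0.1, 0.2]
grip_width: 0.242
gripper_force: 34.3
```

>>> {"op": "drive_tool", "data": {
  "rows": [
    [[0, 0, 0], [0, 0, 0.015], 0.015],
    [[0, 0, 0], [0, 0, 0.03], 0.015],
    [[0, 0, 0], [0, 0, 0.04], 0.015],
    [[0, 0, 0], [0, 0, 0.042], 0.015],
    [[0, 0, 0], [0, 0, 0.042], 0.015]
  ]
}}

```text
t: 17.58
position: [414.3, -98.1, 99.1]
orientation: [1.0, 0.001, -0.001, -0.001]
ft_force: [0.3, 0.8, 0.4]
grip_width: 0.24
gripper_force: 34.3
```

>>> {"op": "drive_tool", "data": {
  "rows": [
    [[0, 0, 0], [0, 0, 0.001], 0.015],
    [[0, 0, 0], [0, 0, 0.002], 0.015],
    [[0, 0, 0], [0, 0, 0.002], 0.015]
  ]
}}

```text
t: 17.83
position: [414.2, -99.5, 98.2]
orientation: [1.0, 0.0, 0.001, 0.0]
ft_force: [-0.4, -0.2, -0.7]
grip_width: 0.245
gripper_force: 34.3
```

>>> {"op": "drive_tool", "data": {
  "rows": [
    [[0, 0, 0], [0, 0, 0.001], 0.015],
    [[0, 0, 0], [0, 0, 0.002], 0.015],
    [[0, 0, 0], [0, 0, 0.002], 0.015]
  ]
}}

```text
t: 18.08
position: [413.6, -99.8, 95.9]
orientation: [1.0, -0.0, 0.0, 0.0]
ft_force: [-0.8, 0.3, 0.0]
grip_width: 0.242
gripper_force: 34.3
```

>>> {"op": "drive_tool", "data": {
  "rows": [
    [[0, 0, 0], [0, 0, 0.001], 0.015],
    [[0, 0, 0], [0, 0, 0.0015], 0.015],
    [[0, 0, 0], [0, 0, 0.0015], 0.015]
  ]
}}

```text
t: 18.33
position: [413.9, -99.9, 94.4]
orientation: [1.0, -0.0, 0.0, 0.0]
ft_force: [-1.2, 0.1, 2.0]
grip_width: 0.245
gripper_force: 34.5
```

>>> {"op": "drive_tool", "data": {
  "rows": [
    [[0, 0, 0], [0, 0, 0.001], 0.015],
    [[0, 0, 0], [0, 0, 0.001], 0.015],
    [[0, 0, 0], [0, 0, 0.001], 0.015]
  ]
}}

```text
t: 18.58
position: [414.2, -100.1, 93.8]
orientation: [1.0, -0.0, 0.001, 0.0]
ft_force: [0.1, -0.8, 5.1]
grip_width: 0.243
gripper_force: 35.0
```

>>> {"op": "drive_tool", "data": {
  "rows": [
    [[0, 0, 0], [0, 0, 0], 0.022],
    [[0, 0, 0], [0, 0, 0], 0.027],
    [[0, 0, 0], [0, 0, 0], 0.035],
    [[0, 0, 0], [0, 0, 0], 0.044],
    [[0, 0, 0], [0, 0, 0], 0.044]
  ]
}}

```text
t: 19.0
position: [413.4, -99.6, 93.1]
orientation: [1.0, -0.0, -0.0, -0.0]
ft_force: [-0.1, -0.1, 0.5]
grip_width: 0.517
gripper_force: 0.0
```

>>> {"op": "drive_tool", "data": {
  "rows": [
    [[0, 0, 0], [0, 0, -0.01], 0.044],
    [[0, 0, 0], [0, 0, -0.035], 0.044],
    [[0, 0, 0], [0, 0, -0.07], 0.044],
    [[0, 0, 0], [0, 0, -0.1], 0.044],
    [[0, 0, 0], [0, 0, -0.12], 0.044]
  ]
}}

```text
t: 19.42
position: [414.3, -99.8, 215.8]
orientation: [1.0, -0.0, 0.002, 0.0]
ft_force: [0.3, 0.3, 0.4]
grip_width: 0.514
gripper_force: 0.0
```

>>> {"op": "drive_tool", "data": {
  "rows": [
    [[0, 0, 0], [0.002, -0.025, 0], 0.044],
    [[0, 0, 0], [0.006, -0.06, 0], 0.044],
    [[0, 0, 0], [0.01, -0.095, 0], 0.044],
    [[0, 0, 0], [0.014, -0.125, 0], 0.044],
    [[0, 0, 0], [0.015, -0.139, 0], 0.044]
  ]
}}

```text
t: 19.83
position: [428.8, 43.9, 213.4]
orientation: [1.0, 0.003, 0.0, -0.001]
ft_force: [0.8, 0.9, 0.4]
grip_width: 0.518
gripper_force: 0.0
```

>>> {"op": "drive_tool", "data": {
  "rows": [
    [[0, 0, 0], [0, -0.001, 0], 0.044],
    [[0, 0, 0], [0, -0.001, 0], 0.044],
    [[0, 0, 0], [0, -0.001, 0], 0.044],
    [[0, 0, 0], [0, -0.001, 0], 0.044]
  ]
}}

```text
t: 20.17
position: [428.4, 38.5, 213.1]
orientation: [1.0, -0.002, -0.0, 0.0]
ft_force: [1.4, 0.3, -0.1]
grip_width: 0.514
gripper_force: 0.0
```

Run:
```python
from h import *
s=status.state();print(s["position"].round(1))
i,d,K,T=cam("wrist")
P=cloud(d,K,T); q=P.reshape(-1,3)
for x,y,z in ((428.5,40,158),):
  s=q[(abs(q[:,2]-z)<5)&(abs(q[:,0]-x)<25)&(abs(q[:,1]-y)<25)]
  if len(s):print(len(s),(s.min(0)+s.max(0))/2,np.ptp(s,0))
b,_,_,_=cam("top")
cv2.imwrite("pics/w6.png",np.hstack([i[:,100:500],cv2.resize(b[200:440,260:460],(400,480))])[...,::-1])
```

```text
[428.4  38.5 213.1]
625 [429.50405732  39.73168971 156.05905263] [20.16495636 19.64698153  6.10501884]
```

View pics/w6.png

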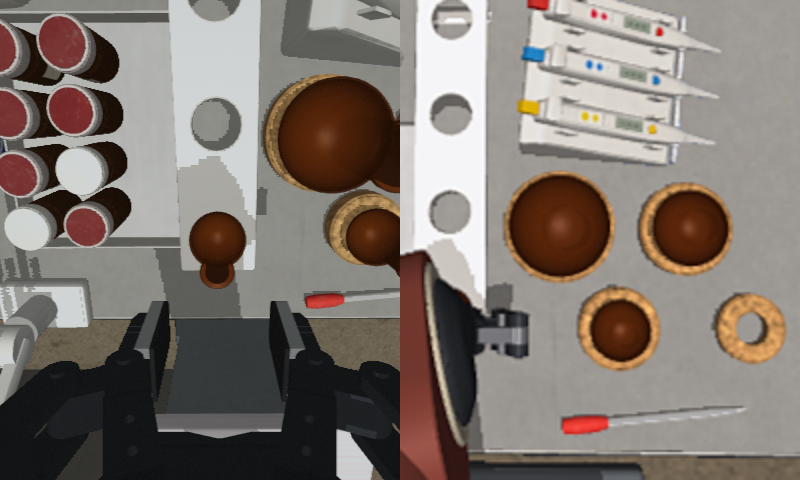

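Three flasks are nested (right panel). The last is flask_25 at (429.5,40), left panel (217,245).

>>> {"op": "drive_tool", "data": {
  "rows": [
    [[0, 0, 0], [0.001, 0, 0.01], 0.042],
    [[0, 0, 0], [0.001, 0, 0.03], 0.042],
    [[0, 0, 0], [0.001, 0, 0.055], 0.042],
    [[0, 0, 0], [0.001, 0, 0.075], 0.042],
    [[0, 0, 0], [0.001, 0, 0.075], 0.042]
  ]
}}

```text
t: 20.68
position: [427.2, 38.9, 135.5]
orientation: [1.0, -0.001, -0.004, 0.001]
ft_force: [-0.7, -0.2, -0.7]
grip_width: 0.492
gripper_force: 0.0
```

>>> {"op": "drive_tool", "data": {
  "rows": [
    [[0, 0, 0], [0, 0, 0], 0.042],
    [[0, 0, 0], [0, 0, 0], 0.03],
    [[0, 0, 0], [0, 0, 0], 0.02],
    [[0, 0, 0], [0, 0, 0], 0.01],
    [[0, 0, 0], [0, 0, 0], 0.01]
  ],
  "squeeze": 25
}}

```text
t: 21.1
position: [430.6, 40.2, 139.3]
orientation: [1.0, -0.0, 0.001, -0.0]
ft_force: [-0.3, -0.2, 2.1]
grip_width: 0.187
gripper_force: 26.4
```

>>> {"op": "drive_tool", "data": {
  "rows": [
    [[0, 0, 0], [0, 0, 0], 0.01],
    [[0, 0, 0], [0, 0, 0], 0.01],
    [[0, 0, 0], [0, 0, 0], 0.01]
  ],
  "squeeze": 30
}}

```text
t: 21.35
position: [430.6, 40.2, 139.1]
orientation: [1.0, -0.0, 0.001, -0.0]
ft_force: [-0.7, 0.4, 5.1]
grip_width: 0.188
gripper_force: 29.5
```

>>> {"op": "drive_tool", "data": {
  "rows": [
    [[0, 0, 0], [0, 0, -0.008], 0.01],
    [[0, 0, 0], [0, 0, -0.025], 0.01],
    [[0, 0, 0], [0, 0, -0.045], 0.01],
    [[0, 0, 0], [0, 0, -0.067], 0.01],
    [[0, 0, 0], [0, 0, -0.085], 0.01]
  ],
  "squeeze": 35
}}

```text
t: 21.77
position: [429.1, 40.5, 224.6]
orientation: [1.0, 0.0, -0.0, -0.0]
ft_force: [0.8, 0.7, -1.7]
grip_width: 0.186
gripper_force: 34.1
```

>>> {"op": "drive_tool", "data": {
  "rows": [
    [[0, 0, 0], [0, 0.012, 0], 0.01],
    [[0, 0, 0], [0, 0.037, 0], 0.01],
    [[0, 0, 0], [0, 0.067, 0], 0.01],
    [[0, 0, 0], [0, 0.098, 0], 0.01],
    [[0, 0, 0], [0, 0.13, 0], 0.01]
  ]
}}

```text
t: 22.18
position: [428.9, -90.3, 223.5]
orientation: [1.0, 0.001, -0.0, -0.0]
ft_force: [-0.3, 0.2, -0.3]
grip_width: 0.183
gripper_force: 34.1
```

>>> {"op": "drive_tool", "data": {
  "rows": [
    [[0, 0, 0], [-0.003, 0.032, 0], 0.01],
    [[0, 0, 0], [-0.006, 0.063, 0], 0.01],
    [[0, 0, 0], [-0.01, 0.09, 0], 0.01],
    [[0, 0, 0], [-0.014, 0.112, 0], 0.01],
    [[0, 0, 0], [-0.015, 0.121, 0], 0.01]
  ]
}}

```text
t: 22.6
position: [412.9, -214.1, 223.2]
orientation: [1.0, -0.003, -0.001, 0.001]
ft_force: [0.8, -0.3, -0.9]
grip_width: 0.183
gripper_force: 34.2
```

>>> {"op": "drive_tool", "data": {
  "rows": [
    [[0, 0, 0], [0, 0, 0.005], 0.01],
    [[0, 0, 0], [0, 0, 0.01], 0.01],
    [[0, 0, 0], [0, 0, 0.01], 0.01],
    [[0, 0, 0], [0, 0, 0.01], 0.01]
  ]
}}

```text
t: 22.93
position: [414.7, -208.5, 212.7]
orientation: [1.0, 0.002, -0.001, -0.001]
ft_force: [0.1, 0.6, -0.1]
grip_width: 0.188
gripper_force: 34.2
```

Run:
```python
from rings import *
i,d,K,T=cam("wrist"); rings(i,K,T,(200,500,0,480))
i,d,K,T=cam("top"); rings(i,K,T,(410,460,340,390)); print(status.state()["position"])
```

```text
outer [319. 360.] [ 266.3 -208.4] axes [42.9 54.1]
outer [319. 281.] [ 351.5 -208.2] axes [54.8 59.7]
outer [325. 213.] [ 417. -213.] axes [55.8 58.5]
hole [325. 212.] [ 417.9 -213. ] axes [21.6 25.7]
outer [216. 217.] [ 417.9 -115.9] axes [42.1 71.1]
outer [258. 119.] [ 497.5 -157.6] axes [51.7 55.4]
outer [259. 118.] [ 498.4 -157.3] axes [77.5 84. ]
hole [255. 118.] [ 498.2 -153.6] axes [69.  71.2]
outer [436. 359.] [ 419.7 -209.9] axes [42.3 59.1]
[ 414.9952025  -209.21668441  213.19292261]
```

>>> {"op": "drive_tool", "data": {
  "rows": [
    [[0, 0, 0], [0.001, 0.001, 0.012], 0.01],
    [[0, 0, 0], [0.001, 0.001, 0.035], 0.01],
    [[0, 0, 0], [0.001, 0.001, 0.06], 0.01],
    [[0, 0, 0], [0.001, 0.001, 0.085], 0.01],
    [[0, 0, 0], [0.001, 0.001, 0.103], 0.01]
  ]
}}

```text
t: 23.45
position: [415.5, -210.7, 108.9]
orientation: [1.0, 0.001, -0.0, -0.0]
ft_force: [-0.5, 0.4, -0.1]
grip_width: 0.184
gripper_force: 34.2
```

>>> {"op": "drive_tool", "data": {
  "rows": [
    [[0, 0, 0], [0, 0, 0.01], 0.01],
    [[0, 0, 0], [0, 0, 0.018], 0.01],
    [[0, 0, 0], [0, 0, 0.023], 0.01],
    [[0, 0, 0], [0, 0, 0.024], 0.01],
    [[0, 0, 0], [0, 0, 0.024], 0.01]
  ]
}}

```text
t: 23.87
position: [416.0, -211.7, 86.5]
orientation: [1.0, 0.0, 0.0, 0.0]
ft_force: [-0.3, -0.5, -0.4]
grip_width: 0.187
gripper_force: 34.2
```

>>> {"op": "drive_tool", "data": {
  "rows": [
    [[0, 0, 0], [0, 0, 0.001], 0.01],
    [[0, 0, 0], [0, 0, 0.002], 0.01],
    [[0, 0, 0], [0, 0, 0.002], 0.01]
  ]
}}

```text
t: 24.12
position: [415.8, -211.9, 84.6]
orientation: [1.0, -0.0, 0.0, 0.0]
ft_force: [-0.7, 0.6, -0.5]
grip_width: 0.185
gripper_force: 34.2
```

>>> {"op": "drive_tool", "data": {
  "rows": [
    [[0, 0, 0], [0, 0, 0.001], 0.01],
    [[0, 0, 0], [0, 0, 0.002], 0.01],
    [[0, 0, 0], [0, 0, 0.002], 0.01]
  ]
}}

```text
t: 24.37
position: [415.6, -211.8, 82.2]
orientation: [1.0, -0.0, 0.0, 0.0]
ft_force: [0.7, -0.5, -0.3]
grip_width: 0.184
gripper_force: 34.2
```

>>> {"op": "drive_tool", "data": {
  "rows": [
    [[0, 0, 0], [0, 0, 0.001], 0.01],
    [[0, 0, 0], [0, 0, 0.0015], 0.01],
    [[0, 0, 0], [0, 0, 0.0015], 0.01]
  ]
}}

```text
t: 24.62
position: [416.1, -212.2, 81.3]
orientation: [1.0, -0.0, 0.001, 0.0]
ft_force: [-0.9, -0.1, 4.9]
grip_width: 0.188
gripper_force: 34.8
```

Contact is at the expected height, so I release, rise and check.

>>> {"op": "drive_tool", "data": {
  "rows": [
    [[0, 0, 0], [0, 0, 0], 0.017],
    [[0, 0, 0], [0, 0, 0], 0.022],
    [[0, 0, 0], [0, 0, 0], 0.03],
    [[0, 0, 0], [0, 0, 0], 0.044],
    [[0, 0, 0], [0, 0, 0], 0.044]
  ]
}}

```text
t: 25.03
position: [415.4, -211.6, 80.6]
orientation: [1.0, -0.0, -0.0, -0.0]
ft_force: [-0.4, -0.4, 0.5]
grip_width: 0.516
gripper_force: 0.0
```

>>> {"op": "drive_tool", "data": {
  "rows": [
    [[0, 0, 0], [0, 0, -0.01], 0.044],
    [[0, 0, 0], [0, 0, -0.035], 0.044],
    [[0, 0, 0], [0, 0, -0.07], 0.044],
    [[0, 0, 0], [0, 0, -0.105], 0.044],
    [[0, 0, 0], [0, 0, -0.14], 0.044]
  ]
}}

```text
t: 25.45
position: [415.0, -211.4, 222.0]
orientation: [1.0, -0.0, -0.001, -0.0]
ft_force: [0.6, -0.3, 0.1]
grip_width: 0.517
gripper_force: 0.0
```

>>> {"op": "drive_tool", "data": {
  "rows": [
    [[0, 0, 0], [0, 0.02, -0.01], 0.044],
    [[0, 0, 0], [0, 0.055, -0.02], 0.044],
    [[0, 0, 0], [0, 0.09, -0.03], 0.044],
    [[0, 0, 0], [0, 0.125, -0.04], 0.044],
    [[0, 0, 0], [0, 0.15, -0.04], 0.044]
  ]
}}

```text
t: 25.87
position: [415.4, -365.9, 262.8]
orientation: [1.0, -0.001, 0.001, 0.002]
ft_force: [-0.7, -0.7, 0.1]
grip_width: 0.517
gripper_force: 0.0
```

Run:
```python
from h import *
print(status.state()["position"])
i,d,K,T=cam("top")
P=cloud(d,K,T); q=P.reshape(-1,3)
for x,y,z in ((498,-48,160),(498,-158,127),(414,-100,111),(415.5,-211.5,99)):
  s=q[(abs(q[:,2]-z)<5)&(abs(q[:,0]-x)<25)&(abs(q[:,1]-y)<25)]
  print(len(s),(s.min(0)+s.max(0))/2 if len(s) else 0)
b,_,_,_=cam("side")
cv2.imwrite("pics/w7.png",np.hstack([cv2.resize(i[140:440,200:450],(400,480)),cv2.resize(b[130:370,220:420],(400,480))])[...,::-1])
```

```text
[ 415.41243952 -365.88597362  262.81611116]
166 [492.86573874 -54.14243132 160.15334286]
139 [ 497.28126647 -155.83553003  126.98485197]
102 [412.09305133 -98.79383077 110.96954289]
84 [ 412.202542   -212.0691754    98.70073607]
```

View pics/w7.png

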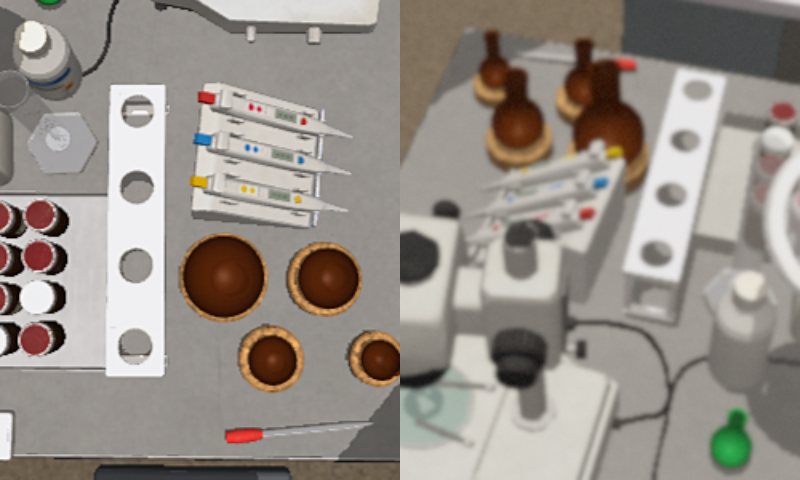

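All four flasks stand in their own rings with their rims at the expected heights, and the cylinder and bottle have not moved.

>>> {"op": "drive_tool", "data": {
  "rows": [
    [[0, 0, 0], [0, 0, 0], 0.044],
    [[0, 0, 0], [0, 0, 0], 0.044],
    [[0, 0, 0], [0, 0, 0], 0.044]
  ]
}}

```text
t: 26.22
position: [415.9, -359.9, 260.4]
orientation: [1.0, 0.001, -0.0, -0.001]
ft_force: [-0.3, 1.5, 0.5]
grip_width: 0.516
gripper_force: 0.0
```

```bash
python3 -c "
from rig import close_job
print(close_job())"
```

```text
the job is handed in; nothing more can be done
None
```

All four flasks are nested upright in their matching cork rings, placed largest to smallest in about 26 s with the cylinder and bottle left alone, and the job is handed in.

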